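# Hold the ring gauge in the sizing reader's window

## Robot

A 6-joint arm with a two-finger parallel gripper is mounted at the origin on a cart in front of the work surface, level with it; the furniture and walls round the work are solid. World frame = base frame: x ahead of the robot, y to its left, z up, the work surface at z = 0. Lengths are in m, angles in rad, forces in N, time in s.
With the tool pointing down it reaches from about 0.3 to 0.75 m from the base axis. Payload 8.5 kg.
Tool frame: the origin (TCP) lies midway between the tips of the shut fingers; the grasp point (between the pads) lies 19 mm behind it (r.grasp_offset is the distance from the TCP to the grasp point, in m); z points along the fingers, y is the line along which they close (so a half turn about z gives the same grasp; the last joint's range is limited). The gripper opens to 85 mm and grips with 20 to 120 N. Pads are 22 mm wide; open, the fingers measure 114 mm over their backs; the gripper's body (76 mm by 85 mm) begins 54 mm behind the grasp point. The pads swing forward as they close: fully open they stand 13 mm farther back than shut.
Start: joints at [0.964, 0.381, 1.297, -0, 1.464, -0.215], TCP at [0.21, 0.508, 0.231] pointing down, gripper open.
Joint ranges: [-3.11, 3.11], [-0.89, 2.33], [0.22, 2.48], [-1.42, 4.56], [0.17, 2.85], [-2.88, 2.88]. Speed limits (rad/s): [2.39, 2.39, 3.14, 3.14, 3.14, 3.14].

## Interface

Orientations are given as a unit quaternion [x, y, z, w].
In Python, from plant import telemetry, eyes, r gives the robot as it stands.
- The arm moves only by the shell command python3 -m inch 'ROWS'. ROWS is a JSON object whose key "offsets" holds a list of rows, 1 to 8 of them, each of 7 numbers: dx, dy, dz in shares of the most that a row can go, 1 being 50 mm, then a rotation vector rx, ry, rz in parts of the range, where 1.0 means 2 rad, then the finger opening in m; each row shifts and turns the commanded pose from where the row before left it, along the tool's axes as they then stand; what a row does not reach is not made up. A row lasts 1/10 s, in which the tool goes at most 0.05 m and 0.15 rad, less where a joint would pass 70% of its speed; a pose out of reach is approached as far as the arm can. The fingers move at their own pace and stop on an object; the grip force is fixed at half the most. Time passes only in rows, so rows that do not move let the fingers close. It prints the time, the measured TCP pose, the force, the opening and the grip force at its end. Input that does not fit is refused with a message, and nothing moves.
- telemetry.get_obs(): the state, without advancing time (a new reading comes with each control period).
- eyes.capture(name): name is "scene" or "top" or "wrist"; returns the picture (420x560x3 uint8, blue, green, red); there is no depth.
- eyes.camera_params(name): a dict with "mtx" (3x3 intrinsics, pixels), "R" (3x3) and "t" (3): a world point X has camera coordinates R X + t; the wrist camera has in their place "hand_eye" (4x4, takes a point from camera to tool coordinates, whose origin is the TCP and whose axes are the flange's). Camera axes: x right, y down, z forward; pixel columns grow to the right and rows downward; lengths in m; the calibration is good to about 2 mm. A picture is of the moment at which its call begins: read the wrist's pose just before it. camera_params takes no time and is no camera call.
- r.close_job(): hands the job in; it is judged then, once.
The state is a dict: "t": time; "joints": joint angles; "qvel": joint speeds; "effort": joint torques, N m; "eef_pos": TCP position; "tcp_rot": TCP orientation; "ft_force": force on the tool from outside, world axes, zero at the start; "ft_torque": the same for the moment, N m; "gripper_width": finger opening in m; "grip_force": force on a finger pad.
Only numpy, scipy, OpenCV 4.12 (cv2) and the standard library are available. Lean on these libraries where they do the work, as an engineer would, in place of code of your own. Each camera call takes 0.05 s, during which the arm holds its last target. There are 200 camera calls.

## Task

The sizing reader has to be checked against the wooden ring gauge. Push the red knob on the reader all the way in and, with it pushed in, turn it anticlockwise to its stop, so that the yellow shutter swings clear of the window slot. Then take the ring gauge from its rest, pass it lengthwise and flat through the slot without forcing it until half of its length is inside, and finish while still holding it there: level, straight, carried by the gripper alone and not pressing against the slot. Leave the gum pot, the cap punch and the torch lighter alone.

Things in the scene. Friction and masses are not known exactly. Their poses are not given: they have to be found in the camera images.
- reader: Green box instrument with a clear lid, 130 (x) x 120 (y) x 95 (z) mm, fixed, on feet 3 mm high. Origin: centre of its underside; z up. Its window wall (6 mm thick) is the face at its y = -60 mm; things go in along its +y. Inside, the gauge's path is free for 109 mm once the shutter is open. The top is flat apart from the knob.
- window (a point): Centre of the window slot at the outer face of the window wall: on the reader at x = 18, y = -60, z = 75 mm, axes as the reader's (y points into the reader). The slot, outlined in yellow, lies level: 50 mm wide (x), 12 mm high (z), straight through the 6 mm wall. The gauge, 46 x 8 mm, passes with 2 mm to spare on every side.
- knob_grip (a point): Grip point on the axis of the red knob, 30 mm above the reader's top while out (128 mm above the table), 5 mm lower pushed in; on the reader at x = -30, y = -42 mm. The knob is an upright bar 42 x 12 x 28 mm, its top 11 mm above this point, on a black collar of radius 15 mm. Axes turn with it: x along the bar, y across its 12 mm, z up.
- knob_push (a joint): How far the knob is pushed down, in m: 0 out, 0.005 fully in. Stiff: it takes about 5 N to move, and stays where it is left (no spring). Push it in before turning: turned by more than 0.35 rad while less than 2 mm in, its locking pin breaks and the job has failed.
- knob_turn (a joint): Turn of the knob in rad, anticlockwise seen from above: 0 closed (bar along the reader's x), 1.5 at the open stop (bar along its y). Starts at 0 to 0.12. Friction 0.05 N m; it stays where left. The yellow shutter plate (64 x 3 x 24 mm, just inside the window wall) is fixed to the knob's shaft, swings inward with it and is clear of the slot beyond 1.25.
- gauge: Ring gauge: flat hardwood plate with a row of bored holes, 46 (x) x 150 (y) x 8 (z) mm, about 60 g. Origin: centre of its underside; y along its length. It lies on the rest, underside 24 mm above the table, overhanging the rest by some 8 mm at each long edge and 15 mm at the ends. Either end may go in first; grasp it across its width, towards the end that stays outside.
- gauge_mid (a point): Middle of the ring gauge, 4 mm above its underside; axes as the gauge's.
- rest: Wooden rest with a grey felt top, 30 (x) x 120 (y) x 24 (z) mm, fixed to the table, long side along its y. Origin: centre of its underside. Fixed things around: a wooden divider 51 mm high crosses the table between rest and reader, the front rail is 45 mm high, and the cigars on the ledge behind (from x = 0.63 m on) reach 185 mm above the table: carry things over them.
- pot: Open stoneware gum pot, 55 mm across, 49 mm high, loose, not to be moved. Origin: centre of its underside.
- punch: Pale brass cap punch, 25 mm across, 60 mm high, standing upright, loose, not to be moved. Origin: centre of its underside.
- lighter: Black torch lighter lying on the table, 31 x 120 x 31 mm, loose, not to be moved. Origin: centre of its underside; y along its length.

How it is judged:
On the way, in this order (a step that is already met when the one before it is completed fails the run):
1. the knob is pushed in (more than 3.5 mm) before it is turned (value of joint knob_push above 0.0035 m and value of joint knob_turn below 0.35 rad), for 0.1 s.
2. the pushed-in knob is turned anticlockwise until the shutter is clear (beyond 1.25 rad) (value of joint knob_push above 0.0035 m and value of joint knob_turn above 1.25 rad), for 0.1 s.
At the end, for the whole second after the job is handed in: Fingers hold the gauge still, half its length inside (within 20 mm), its middle within 4 mm sideways and 5 mm in height of the slot's centre, level and in line within 0.1 rad, pressing on the reader with less than 3 N and not on the rest; the knob is still in (3 mm) and turned (1.2 rad) (y of gauge_mid in the frame of window between -0.02 and 0.02 m and x of gauge_mid in the frame of window between -0.004 and 0.004 m and z of gauge_mid in the frame of window between -0.005 and 0.005 m and angle between the y axis of gauge and the y axis of window, either way round below 0.1 rad and angle between gauge's own z axis and vertical below 0.1 rad and contact force between gauge and reader below 3 N and contact force between gauge and the fingers above 2 N and contact force between gauge and rest below 0.1 N and linear speed of gauge below 0.02 m/s and value of joint knob_turn above 1.2 rad and value of joint knob_push above 0.003 m); the arm keeps its last pose, push and grip.
It fails at once if the knob is turned without being pushed in (value of joint knob_turn above 0.35 rad and value of joint knob_push below 0.002 m).
It fails at once if the gauge is forced against the reader (more than 25 N) (contact force between gauge and reader above 25 N).
It fails at once if the gum pot is disturbed (more than 15 mm, or tipped over) (distance of pot from where it was at the start of the episode above 0.015 m or angle between pot's own z axis and vertical above 0.3 rad).
It fails at once if the cap punch is disturbed (more than 15 mm, or tipped over) (distance of punch from where it was at the start of the episode above 0.015 m or angle between punch's own z axis and vertical above 0.3 rad).
It fails at once if the torch lighter is disturbed (more than 15 mm, or tipped over) (distance of lighter from where it was at the start of the episode above 0.015 m or angle between lighter's own z axis and vertical above 0.3 rad).
It also fails if it takes over 58 s, if anything falls off the work surface, if the arm or the gripper's body presses on something with over 40 N, if the wrist force passes 120 N, or if a joint passes its speed limit or range.

## Working session

There is one attempt and no reset: what is moved stays moved. The work goes in short steps, Python scripts to look and compute and a shell command to move; the robot and the scene stay as the last step left them, time stands still between calls to the robot, and variables do not carry over. Pictures are saved under pics/ and viewed, at most 10 in all, crops included, and the job is handed in when it is done.

```bash
ls; mkdir -p pics
python3 - <<'E'
from plant import telemetry, eyes, r
import cv2, numpy as np
o=telemetry.get_obs(); print({k:np.round(v,3).tolist() for k,v in o.items()}, r.grasp_offset)
for n in ("scene","top"):
    cv2.imwrite(f"pics/{n}0.png",eyes.capture(n))
for n in ("scene","top","wrist"): print(n,{k:np.round(v,4).tolist() for k,v in eyes.camera_params(n).items()})
E
```

```text
pics
{'t': 0.0, 'joints': [0.964, 0.381, 1.298, 0.0, 1.464, -0.215], 'qvel': [-0.001, -0.001, -0.001, 0.001, 0.0, 0.001], 'effort': [-0.003, -44.846, -23.127, -0.0, 0.005, -0.0], 'eef_pos': [0.21, 0.508, 0.231], 'tcp_rot': [0.195, 0.981, -0.001, -0.0], 'ft_force': [-0.172, 0.764, -0.716], 'ft_torque': [0.013, -0.023, 0.048], 'grip_force': 0.0, 'gripper_width': 0.085} 0.0187
scene {'mtx': [[496.2199, 0.0, 277.2445], [0.0, 496.2199, 200.0383], [0.0, 0.0, 1.0]], 'R': [[-0.6746, -0.7381, 0.0102], [-0.5191, 0.4644, -0.7176], [0.5249, -0.4894, -0.6964]], 't': [0.415, 0.2856, 1.4314]}
top {'mtx': [[510.0187, 0.0, 280.1211], [0.0, 510.0187, 204.0072], [0.0, 0.0, 1.0]], 'R': [[-0.0069, -0.9999, 0.0124], [-0.9971, 0.006, -0.0753], [0.0752, -0.0129, -0.9971]], 't': [0.1154, 0.4998, 1.7453]}
wrist {'mtx': [[347.885, 0.0, 279.9291], [0.0, 347.885, 211.0971], [0.0, 0.0, 1.0]], 'hand_eye': [[0.0006, -0.9488, -0.3159, 0.0817], [1.0, 0.0009, -0.0009, -0.0001], [0.0012, -0.3159, 0.9488, -0.1419], [0.0, 0.0, 0.0, 1.0]]}
```

View pics/top0.png

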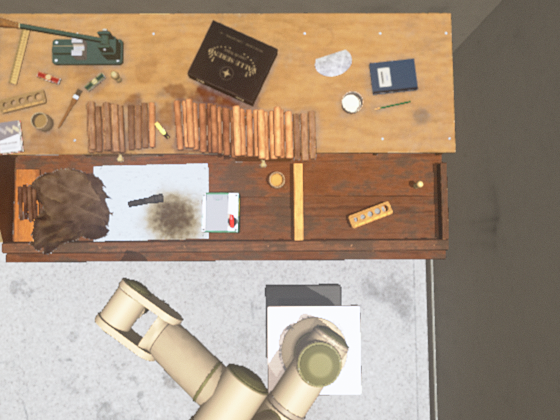

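View pics/scene0.png

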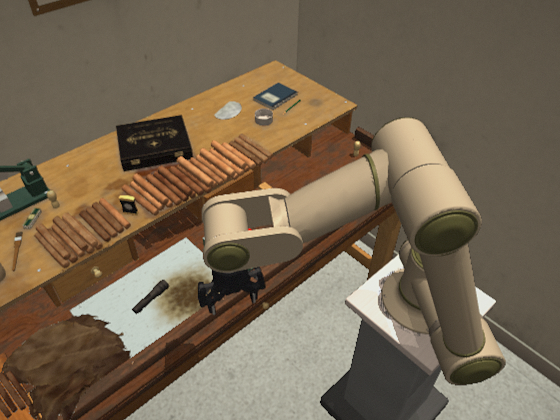

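The top view shows the reader at about (221,212) with the knob at (232,221), so the window faces right (world −y). The gauge is at (371,214), the divider at column 298, the pot at (277,180), the punch at (420,184) and the lighter at (146,200). In the scene view the arm hides the reader. I'll zoom in on the top view.

```bash
cat > h.py <<'E'
import numpy as np, cv2
from plant import telemetry, eyes, r
from scipy.spatial.transform import Rotation as Ro
def cam(n,o=None):
    p=eyes.camera_params(n); K=np.array(p["mtx"])
    if n!="wrist": return K,np.array(p["R"]),np.array(p["t"])
    o=o or telemetry.get_obs(); T=np.eye(4); T[:3,:3]=Ro.from_quat(o["tcp_rot"]).as_matrix(); T[:3,3]=o["eef_pos"]
    M=np.linalg.inv(T@np.array(p["hand_eye"])); return K,M[:3,:3],M[:3,3]
def ray(c,uv,z):
    K,R,t=c; d=R.T@np.linalg.inv(K)@np.array([uv[0],uv[1],1.]); C=-R.T@t
    return C+d*(z-C[2])/d[2]
def proj(c,X):
    K,R,t=c; q=K@(R@np.array(X)+t); return q[:2]/q[2]
E
python3 - <<'E'
from h import *
im=cv2.imread("pics/top0.png"); c=cam("top")
cv2.imwrite("pics/topc.png",cv2.resize(im[160:260,190:440],None,fx=3.2,fy=3.2,interpolation=cv2.INTER_CUBIC))
hsv=cv2.cvtColor(im,cv2.COLOR_BGR2HSV)
m=cv2.inRange(hsv,(10,60,150),(30,255,255)); m[:, :335]=0; m[:,405:]=0; m[:195]=0; m[235:]=0
pts=cv2.findNonZero(m); rc=cv2.minAreaRect(pts); print(rc)
for p in cv2.boxPoints(rc): print(p,ray(c,p,0.032).round(4))
m=((hsv[...,0]<6)|(hsv[...,0]>174))&(hsv[...,1]>180)&(hsv[...,2]>120); m[:205]=0;m[235:]=0;m[:,:215]=0;m[:,245:]=0
y,x=np.nonzero(m); print("knob",x.mean(),y.mean(),x.min(),x.max(),y.min(),y.max(),ray(c,(x.mean(),y.mean()),0.135))
for n,uv,z in(("pot",(277,180),.049),("punch",(420,184),.06),("div",(298,200),.05),("lighter",(146,200),.031)): print(n,ray(c,uv,z).round(3))
E
```

```text
((369.5, 214.5), (39.0, 69.0), 90.0)
[335. 195.] [ 0.5295 -0.0766  0.032 ]
[404. 195.] [ 0.5281 -0.3147  0.032 ]
[404. 234.] [ 0.3939 -0.3113  0.032 ]
[335. 234.] [ 0.3955 -0.0746  0.032 ]
knob 231.22222222222223 220.66666666666666 230 233 216 224 [0.43896108 0.27131771 0.135     ]
pot [0.58  0.123 0.049]
punch [ 0.563 -0.363  0.06 ]
div [0.511 0.052 0.05 ]
lighter [0.516 0.571 0.031]
```

View pics/topc.png

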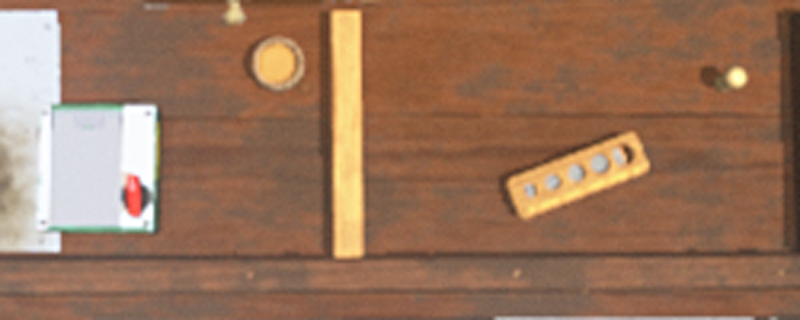

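The crop shows the knob bar along world x at about (133,194), the window outline on the reader's right edge, and the gauge tilted about 20°. I'll move above the knob, with the tool heading turned so the gripper ends up facing the right way for the gauge.

The manual's scale: shifts go in shares of 50 mm and turns go in shares of 2 rad. Converting my numbers, -0.038 m is -0.76, -0.0164 m is -0.328.

```bash
python3 -m inch '{"offsets": [[-0.76,-0.328,0,0,0,0,0.085],[-0.76,-0.328,0,0,0,0,0.085],[-0.76,-0.328,0,0,0,0,0.085],[-0.76,-0.328,0,0,0,0,0.085],[-0.76,-0.328,0,0,0,0,0.085],[-0.76,-0.328,0,0,0,0,0.085],[-0.76,-0.328,0,0,0,0,0.085],[-0.76,-0.328,0,0,0,0,0.085]]}'
python3 -m inch '{"offsets": [[0,0,0,0,0,0.075,0.085],[0,0,0,0,0,0.075,0.085],[0,0,0,0,0,0.075,0.085],[0,0,0,0,0,0.075,0.085],[0,0,0,0,0,0.075,0.085],[0,0,0,0,0,0.075,0.085],[0,0,0,0,0,0.075,0.085],[0,0,0,0,0,0.075,0.085]]}'
python3 -m inch '{"offsets": [[0,0,0,0,0,0.075,0.085],[0,0,0,0,0,0.075,0.085],[0,0,0,0,0,0.075,0.085],[0,0,0,0,0,0.075,0.085],[0,0,0,0,0,0.075,0.085],[0,0,0,0,0,0.075,0.085],[0,0,0,0,0,0.075,0.085],[0,0,0,0,0,0.075,0.085]]}'
python3 -m inch '{"offsets": [[0,0,0,0,0,0.075,0.085],[0,0,0,0,0,0.075,0.085],[0,0,0,0,0,0.025,0.085],[0,0,0,0,0,0,0.085]]}'
python3 - <<'E'
from h import *
o=telemetry.get_obs(); print(o["eef_pos"],Ro.from_quat(o["tcp_rot"]).as_matrix().round(3),np.round(o["joints"],3))
cv2.imwrite("pics/w1.png",eyes.capture("wrist"))
E
```

```text
t: 0.9
eef_pos: [0.4417, 0.2695, 0.2311]
tcp_rot: [0.195, 0.981, -0.0, -0.0]
ft_force: [1.0, 1.1, 0.6]
gripper_width: 0.0851
grip_force: 0.0
t: 1.7
eef_pos: [0.4407, 0.2709, 0.231]
tcp_rot: [0.717, 0.697, -0.0, -0.0]
ft_force: [0.4, 0.7, -0.5]
gripper_width: 0.0855
grip_force: 0.0
t: 2.5
eef_pos: [0.4407, 0.2709, 0.231]
tcp_rot: [0.985, 0.171, -0.0, 0.0]
ft_force: [1.0, 0.5, -1.0]
gripper_width: 0.0846
grip_force: 0.0
t: 2.9
eef_pos: [0.4407, 0.2709, 0.231]
tcp_rot: [1.0, -0.0, -0.0, 0.0]
ft_force: [0.9, -0.2, -1.2]
gripper_width: 0.0852
grip_force: 0.0
[0.44073969 0.27092862 0.2310423 ] [[ 1.    -0.    -0.001]
 [-0.    -1.    -0.   ]
 [-0.001  0.    -1.   ]] [0.322 0.324 1.386 0.    1.432 1.893]
```

View pics/w1.png

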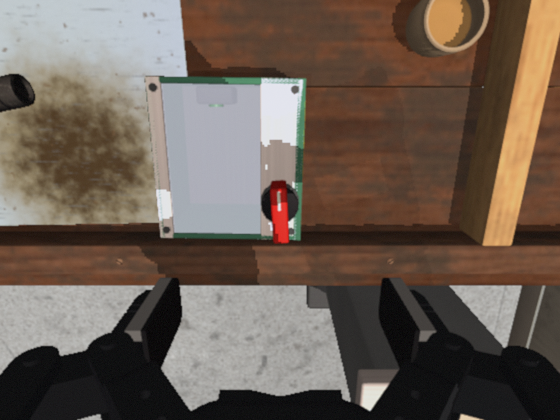

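The wrist view shows the reader's top corners at about (147,77), (306,77), (301,240) and (160,238). The red knob bar runs from (279,181) to (282,243), with the collar at (280,203) and the pot at (450,20).

Run:
```python
from h import *
c=cam("wrist"); print("tcp px",proj(c,telemetry.get_obs()["eef_pos"]))
for uv in((147,77),(306,77),(301,240),(160,238)): print(uv,ray(c,uv,.098).round(4))
im=cv2.imread("pics/w1.png"); hsv=cv2.cvtColor(im,cv2.COLOR_BGR2HSV)
m=(((hsv[...,0]<8)|(hsv[...,0]>172))&(hsv[...,1]>190)&(hsv[...,2]>80)).astype(np.uint8); m[:160]=0;m[260:]=0;m[:,:250]=0;m[:,320:]=0
n,l,s,ce=cv2.connectedComponentsWithStats(m); i=1+s[1:,4].argmax(); print(s[i])
y,x=np.nonzero(l==i); v=im[y,x].sum(1)
for r_ in range(y.min(),y.max()+1,4): k=y==r_; print(r_,x[k].min(),x[k].max(),v[k].mean().round())
cv2.imwrite("pics/w1c.png",cv2.resize(im[60:260,130:330],None,fx=3,fy=3,interpolation=cv2.INTER_CUBIC))
```

```text
tcp px [279.63896447 279.96536518]
(147, 77) [0.5339 0.3689 0.098 ]
(306, 77) [0.5341 0.2515 0.098 ]
(301, 240) [0.4036 0.2525 0.098 ]
(160, 238) [0.4053 0.3731 0.098 ]
[270 181  20  63 858]
181 280 282 117.0
185 273 284 105.0
189 271 286 165.0
193 270 286 176.0
197 270 286 178.0
201 271 286 184.0
205 271 287 270.0
209 271 287 292.0
213 271 287 298.0
217 272 287 304.0
221 273 287 312.0
225 274 287 305.0
229 274 287 302.0
233 274 288 288.0
237 274 288 270.0
241 273 289 244.0
```

View pics/w1c.png

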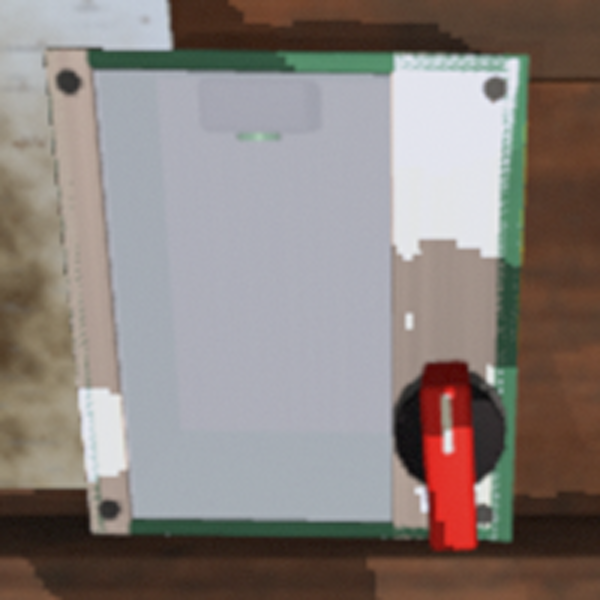

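The enlarged crop refines the reader corners to (145,77), (306,78), (301,240) and (161,238), which gives a 0.117–0.121 by 0.130 m top. The knob's top face centre is near (281,217).

Run:
```python
from h import *
from scipy.optimize import least_squares
im=cv2.imread("pics/w1.png")
c=cam("wrist")
L=[(-.065,.06),(-.065,-.06),(.065,-.06),(.065,.06)]
uv=np.array([(160.7,237.7),(300.7,240.3),(306,78.3),(145,76.7)])
def f(p):
    s,k=np.sin(p[2]),np.cos(p[2])
    return np.concatenate([proj(c,(p[0]+k*a-s*b,p[1]+s*a+k*b,.098))-q for (a,b),q in zip(L,uv)])
q=least_squares(f,[.469,.311,0]); print(q.x.round(4),q.fun.round(1))
x,y,a=q.x; print("knob pred",x-.03*np.cos(a)+.042*np.sin(a),y-.03*np.sin(a)-.042*np.cos(a))
print("collar",ray(c,(279.7,202.7),.1),"top",ray(c,(280.7,217.3),.139), "ends",ray(c,(278.7,192),.139),ray(c,(281.3,242.7),.139))
cw=cam("top"); print("topcam knob",ray(cw,(231.2,220.7),.139))
```

```text
[ 0.4689  0.3118 -0.0126] [-0.   1.   0.2  0.2  0.8  0.1 -0.9 -0.8]
knob pred 0.43836296334849084 0.2701375032437503
collar [0.43761748 0.27080915 0.1       ] top [0.43872947 0.27011981 0.139     ] ends [0.45741075 0.27155771 0.139     ] [0.41903021 0.26963308 0.139     ]
topcam knob [0.4386814  0.27105659 0.139     ]
```

In the tool's units: 0.04 m is 0.8, 0.035 m is 0.7, -0.05 rad is -0.025.

```bash
python3 -m inch '{"offsets": [[-0.048,0.014,0.6,0,0,-0.025,0.06],[0,0,0.8,0,0,0,0.05],[0,0,0.7,0,0,0,0.05],[0,0,0.28,0,0,0,0.04],[0,0,0,0,0,0,0.04]]}'
python3 -m inch '{"offsets": [[0,0,0,0,0,0,0.03],[0,0,0,0,0,0,0.02],[0,0,0,0,0,0,0.005],[0,0,0,0,0,0,0.005],[0,0,0,0,0,0,0.005],[0,0,0,0,0,0,0.005]]}'
```

```text
t: 3.45
eef_pos: [0.4375, 0.2699, 0.1104]
tcp_rot: [1.0, 0.026, -0.002, 0.001]
ft_force: [-0.9, 0.1, -0.3]
gripper_width: 0.0399
grip_force: 0.0
t: 4.05
eef_pos: [0.439, 0.271, 0.1132]
tcp_rot: [1.0, 0.025, 0.001, -0.001]
ft_force: [0.2, 5.1, 4.3]
gripper_width: 0.0108
grip_force: 60.1
```

In the tool's units: 0.002 m is 0.04, 0.001 m is 0.02.

```bash
python3 -m inch '{"offsets": [[0,0,0.04,0,0,0,0.005],[0,0,0.04,0,0,0,0.005],[0,0,0.04,0,0,0,0.005],[0,0,0.02,0,0,0,0.005],[0,0,0,0,0,0,0.005]]}'
```

```text
t: 4.55
eef_pos: [0.4391, 0.271, 0.1084]
tcp_rot: [1.0, 0.025, 0.002, -0.001]
ft_force: [-6.7, 2.5, 26.3]
gripper_width: 0.0109
grip_force: 63.5
```

In the tool's units: -0.15 rad is -0.075.

```bash
python3 -m inch '{"offsets": [[0,0,0,0,0,-0.05,0.005],[0,0,0,0,0,-0.075,0.005],[0,0,0,0,0,-0.075,0.005],[0,0,0,0,0,-0.075,0.005],[0,0,0,0,0,-0.075,0.005],[0,0,0,0,0,-0.075,0.005]]}'
python3 - <<'E'
from h import *
o=telemetry.get_obs();print(Ro.from_quat(o["tcp_rot"]).as_matrix()[:,0],np.round(o["ft_torque"],2))
E
```

```text
t: 5.15
eef_pos: [0.4393, 0.2708, 0.1084]
tcp_rot: [0.899, 0.438, 0.002, 0.0]
ft_force: [-6.1, 1.4, 25.4]
gripper_width: 0.0111
grip_force: 63.3
[0.61674243 0.78715335 0.00428648] [ 0.2   1.05 -0.05]
```

In the tool's units: -0.15 rad is -0.075.

```bash
python3 -m inch '{"offsets": [[0,0,0,0,0,-0.075,0.005],[0,0,0,0,0,-0.075,0.005],[0,0,0,0,0,-0.075,0.005],[0,0,0,0,0,-0.07,0.005],[0,0,0,0,0,0,0.005],[0,0,0,0,0,0,0.005]]}'
python3 - <<'E'
from h import *
o=telemetry.get_obs();x=Ro.from_quat(o["tcp_rot"]).as_matrix()[:,0];print(np.arctan2(x[1],x[0]),np.round(o["ft_torque"],2))
E
```

```text
t: 5.75
eef_pos: [0.4396, 0.2708, 0.1084]
tcp_rot: [0.735, 0.678, 0.003, 0.001]
ft_force: [-4.8, 0.6, 25.3]
gripper_width: 0.0109
grip_force: 63.2
1.4899988884137638 [ 0.13  0.93 -0.07]
```

In the tool's units: -0.06 rad is -0.03.

```bash
python3 -m inch '{"offsets": [[0,0,0,0,0,-0.03,0.005],[0,0,0,0,0,0,0.005]]}'
python3 - <<'E'
from h import *
o=telemetry.get_obs();x=Ro.from_quat(o["tcp_rot"]).as_matrix()[:,0];print(np.arctan2(x[1],x[0]),np.round(o["ft_torque"],2))
E
python3 -m inch '{"offsets": [[0,0,0,0,0,0.02,0.005],[0,0,0,0,0,0,0.03],[0,0,0,0,0,0,0.05],[0,0,0,0,0,0,0.05],[0,0,-0.4,0,0,0,0.05],[0,0,-0.8,0,0,0,0.08],[0,0,-0.8,0,0,0,0.085],[0,0,-0.6,0,0,0,0.085]]}'
python3 - <<'E'
from h import *
o=telemetry.get_obs(); print(o["eef_pos"],Ro.from_quat(o["tcp_rot"]).as_matrix().round(3),np.round(o["joints"],3))
E
```

```text
t: 5.95
eef_pos: [0.4396, 0.2709, 0.1084]
tcp_rot: [0.715, 0.699, 0.003, 0.001]
ft_force: [-4.8, 0.8, 25.0]
gripper_width: 0.0109
grip_force: 65.6
1.549333854954785 [ 0.24  0.88 -1.  ]
t: 6.75
eef_pos: [0.4384, 0.2701, 0.2373]
tcp_rot: [0.728, 0.685, 0.0, 0.0]
ft_force: [0.3, -0.7, -0.4]
gripper_width: 0.0847
grip_force: 0.0
[0.43837047 0.2700923  0.23730617] [[ 0.061  0.998  0.001]
 [ 0.998 -0.061 -0.   ]
 [-0.     0.001 -1.   ]] [ 0.322  0.314  1.382 -0.     1.445  0.383]
```

The knob reached its stop (torque about −1 N m at 1.55 rad). Next I'll travel towards the gauge, taking a picture of the window and open knob on the way.

In the tool's units: -0.0407 m is -0.814, 0.0043 m is 0.086.

```bash
python3 -m inch '{"offsets": [[-0.814,0.086,0,0,0,0,0.085],[-0.814,0.086,0,0,0,0,0.085],[-0.814,0.086,0,0,0,0,0.085],[-0.814,0.086,0,0,0,0,0.085],[0,0,0,0,0,0,0.085]]}'
cat > snap.py <<'E'
import sys
from h import *
o=telemetry.get_obs(); cv2.imwrite(f"pics/{sys.argv[1]}.png",eyes.capture("wrist")); import json
json.dump({k:np.array(o[k]).tolist() for k in("eef_pos","tcp_rot")},open(f"pics/{sys.argv[1]}.json","w")); print(o["eef_pos"],o["tcp_rot"])
E
python3 snap.py w2
python3 -m inch '{"offsets": [[-0.814,0.086,0,0,0,0,0.085],[-0.814,0.086,0,0,0,0,0.085],[-0.814,0.086,0,0,0,0,0.085],[-0.814,0.086,0,0,0,0,0.085],[-0.814,0.086,0,0,0,0,0.085],[-0.814,0.086,0,0,0,0,0.085],[-0.814,0.086,0,0,0,0,0.085],[-0.814,0.086,0,0,0,0,0.085]]}'
python3 -m inch '{"offsets": [[0,0,0,0,0,0,0.085],[0,0,0,0,0,0,0.085]]}'
python3 snap.py w3
python3 -c "
import cv2
a=cv2.imread('pics/w2.png');b=cv2.imread('pics/w3.png');import numpy as np
cv2.imwrite('pics/w23.png',np.hstack([a[0:330,80:480],b[0:330,80:480]]))"
```

```text
t: 7.25
eef_pos: [0.4457, 0.1031, 0.2349]
tcp_rot: [0.73, 0.683, -0.001, -0.0]
ft_force: [-0.5, 1.2, 0.5]
gripper_width: 0.0849
grip_force: 0.0
[0.44566451 0.10307897 0.23493506] [ 7.30008097e-01  6.83437825e-01 -9.57225429e-04 -3.39585411e-05]
t: 8.1
eef_pos: [0.4604, -0.2209, 0.235]
tcp_rot: [0.728, 0.686, -0.0, -0.0]
ft_force: [1.2, 0.3, 0.6]
gripper_width: 0.0849
grip_force: 0.0
t: 8.3
eef_pos: [0.4604, -0.2199, 0.2347]
tcp_rot: [0.728, 0.685, 0.0, -0.001]
ft_force: [-0.5, 0.6, -0.3]
gripper_width: 0.085
grip_force: 0.0
[ 0.46036235 -0.2199122   0.23469707] [ 7.28436839e-01  6.85112450e-01  1.37492609e-05 -8.37608587e-04]
```

View pics/w23.png

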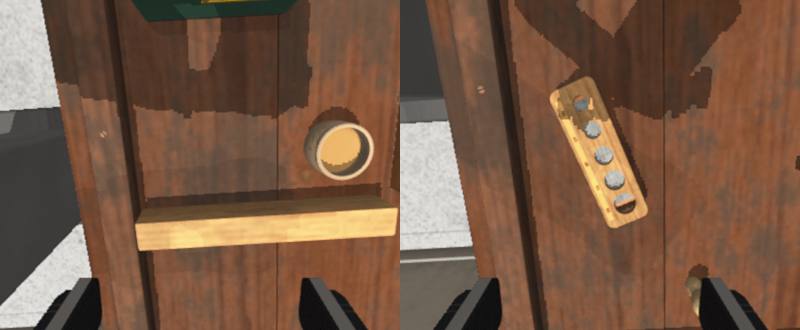

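The left half (w2) shows the pot at (340,150), the divider, and the yellow slot outline just at the top edge. The right half (w3) shows the gauge with full-image corners near (229,91), (272,76), (328,212) and (290,228). I'll refine that by segmentation.

Run:
```python
from h import *
import json
o=json.load(open("pics/w3.json")); c=cam("wrist",o); im=cv2.imread("pics/w3.png")
m=np.full(im.shape[:2],cv2.GC_BGD,np.uint8)
q=np.array([(229,91),(272,76),(328,212),(290,228)],np.int32)
cv2.fillPoly(m,[q],cv2.GC_PR_FGD); m=cv2.dilate(m,np.ones((13,13))) 
inner=cv2.erode((m==3).astype(np.uint8),np.ones((27,27)))
m[inner>0]=cv2.GC_FGD
cv2.grabCut(im,m,None,np.zeros((1,65)),np.zeros((1,65)),6,cv2.GC_INIT_WITH_MASK)
f=((m==1)|(m==3)).astype(np.uint8); pts=cv2.findNonZero(f)[:,0]
W=np.array([ray(c,p,.032)[:2] for p in pts]).astype(np.float32)*1000
h=cv2.convexHull(W); rc=cv2.minAreaRect(h); print("seg",rc)
Q=np.array([ray(c,p,.032)[:2] for p in q.astype(float)])*1000; print(Q.round(1), cv2.minAreaRect(Q.astype(np.float32)))
v=im.copy(); cv2.drawContours(v,cv2.findContours(f,0,1)[0],-1,(255,0,255),1)
for b in cv2.boxPoints(rc): cv2.circle(v,tuple(int(t) for t in proj(c,(*b/1000,.032))),2,(0,255,0),-1)
cv2.imwrite("pics/seg.png",cv2.resize(v[60:250,200:360],None,fx=3,fy=3))
R=Ro.from_quat(o["tcp_rot"]).as_matrix(); print(R.round(3))
```

```text
seg ((461.9502868652344, -197.22061157226562), (46.99011993408203, 150.48471069335938), 20.492443084716797)
[[ 417.  -132.2]
 [ 458.1 -121.6]
 [ 507.6 -257.5]
 [ 467.  -273. ]] ((462.47979736328125, -195.33505249023438), (43.40467834472656, 149.34548950195312), 19.54322624206543)
[[ 0.061  0.998 -0.001]
 [ 0.998 -0.061  0.001]
 [ 0.001 -0.001 -1.   ]]
```

View pics/seg.png

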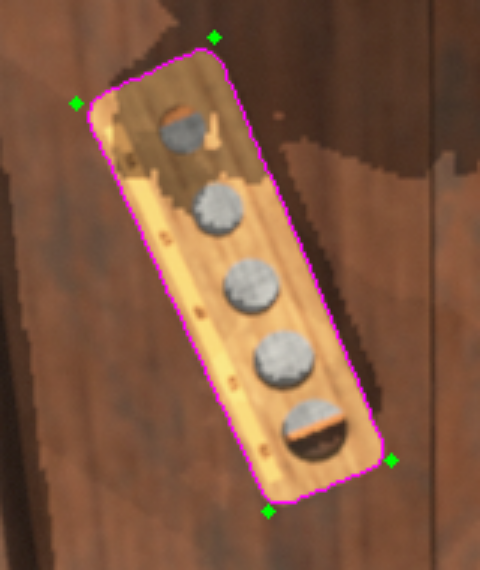

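Segmentation gives 47.0 × 150.5 mm, centre (0.462, −0.197), 20.5° off y, which matches the given size well. I'll grasp 56 mm from the middle, towards the −y end.

In the tool's units: 0.04 m is 0.8, 0.03 m is 0.6, -0.14 rad is -0.07.

```bash
python3 -m inch '{"offsets": [[-0.568,0.46,0,0,0,0,0.085],[0,0,0.8,0,0,-0.07,0.085],[0,0,0.8,0,0,-0.07,0.085],[0,0,0.8,0,0,-0.069,0.085],[0,0,0.8,0,0,0,0.085],[0,0,0.6,0,0,0,0.085],[0,0,0.4,0,0,0,0.085],[0,0,0,0,0,0,0.085]]}'
python3 - <<'E'
from h import *
o=telemetry.get_obs();x=Ro.from_quat(o["tcp_rot"]).as_matrix()[:,0];print(o["eef_pos"],np.arctan2(x[1],x[0]),Ro.from_quat(o["tcp_rot"]).as_matrix().round(4)[2])
E
```

```text
t: 9.15
eef_pos: [0.4807, -0.2476, 0.0233]
tcp_rot: [0.569, 0.822, 0.0, -0.003]
ft_force: [0.7, 0.0, 0.1]
gripper_width: 0.085
grip_force: 0.0
[ 0.48074166 -0.24760359  0.02328017] 1.929851328885374 [ 0.0047 -0.0026 -1.    ]
```

In the tool's units: 0.015 m is 0.3, -0.001 m is -0.02.

```bash
python3 -m inch '{"offsets": [[-0.02,0,0.3,0,0,0,0.085],[0,0,0,0,0,0,0.07],[0,0,0,0,0,0,0.06],[0,0,0,0,0,0,0.055],[0,0,0,0,0,0,0.055]]}'
python3 -m inch '{"offsets": [[0,0,0,0,0,0,0.04],[0,0,0,0,0,0,0.035],[0,0,0,0,0,0,0.035],[0,0,0,0,0,0,0.035],[0,0,0,0,0,0,0.035]]}'
```

```text
t: 9.65
eef_pos: [0.4821, -0.2511, 0.0112]
tcp_rot: [0.57, 0.821, -0.0, 0.001]
ft_force: [-0.3, -0.0, -0.5]
gripper_width: 0.0549
grip_force: 0.0
t: 10.15
eef_pos: [0.482, -0.2512, 0.0113]
tcp_rot: [0.57, 0.821, 0.0, 0.001]
ft_force: [-1.7, 1.0, 6.8]
gripper_width: 0.0449
grip_force: 60.1
```

In the tool's units: -0.03 m is -0.6, -0.025 m is -0.5, 0.14 rad is 0.07.

```bash
python3 -m inch '{"offsets": [[0,0,-0.2,0,0,0,0.035],[0,0,-0.5,0,0,0,0.035],[0,0,-0.6,0,0,0,0.035],[0,0,-0.6,0,0,0.045,0.035],[0,0,0,0,0,0.07,0.035],[0,0,0,0,0,0.07,0.035],[0,0,0,0,0,0,0.035]]}'
python3 -m inch '{"offsets": [[0.4,0,0,0,0,0,0.035],[0.8,0,0,0,0,0,0.035],[0.8,0,0,0,0,0,0.035],[0.8,0,0,0,0,0,0.035],[0.8,0,0,0,0,0,0.035],[0.8,0,0,0,0,0,0.035],[0.8,0,0,0,0,0,0.035],[0.6,0,0,0,0,0,0.035]]}'
python3 -m inch '{"offsets": [[0.6,0,0,0,0,0,0.035],[0.4,0,0,0,0,0,0.035],[0,0,0,0,0,0,0.035],[0,0,0,0,0,0,0.035],[0,0,0,0,0,0,0.035]]}'
python3 snap.py w4
python3 -c "
from h import *
o=telemetry.get_obs();R=Ro.from_quat(o['tcp_rot']).as_matrix();print(np.arctan2(R[1,0],R[0,0]),R[2].round(4))"
```

```text
t: 10.85
eef_pos: [0.4817, -0.2511, 0.1061]
tcp_rot: [0.712, 0.702, 0.0, 0.0]
ft_force: [0.9, -1.1, 0.1]
gripper_width: 0.0442
grip_force: 61.3
t: 11.65
eef_pos: [0.4844, 0.042, 0.1054]
tcp_rot: [0.71, 0.704, -0.0, -0.0]
ft_force: [0.3, -0.6, -1.0]
gripper_width: 0.0443
grip_force: 61.3
t: 12.15
eef_pos: [0.486, 0.0884, 0.1053]
tcp_rot: [0.712, 0.703, -0.0, -0.0]
ft_force: [-0.6, 0.2, -0.2]
gripper_width: 0.0443
grip_force: 61.3
[0.48598656 0.08839812 0.10531362] [ 7.11514409e-01  7.02671488e-01 -1.49158239e-04 -5.73315829e-05]
1.557553961310449 [-1.e-04 -2.e-04 -1.e+00]
```

View pics/w4.png

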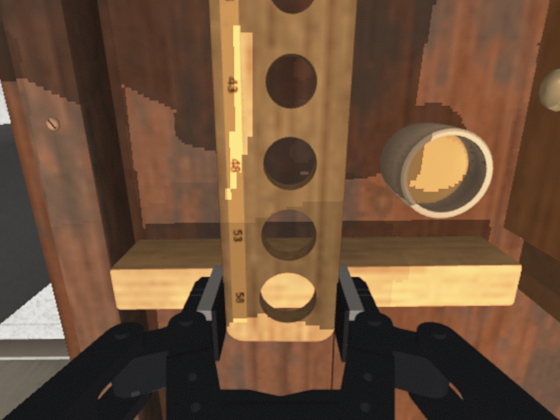

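The view shows the gauge held straight in the gripper, with edges from columns 229–334 at the near end to 209–356 at the top. It hides the window. I'll check its tilt by fitting the edges, and check the slot's x from picture w2.

Run:
```python
from h import *
import json
o=json.load(open("pics/w4.json")); c=cam("wrist",o)
H=np.array(eyes.camera_params("wrist")["hand_eye"]); K=c[0]
# find edges of the gauge per row: strongest gradient near guesses
im=cv2.GaussianBlur(cv2.imread("pics/w4.png"),(3,3),0).astype(float)
g=np.abs(np.roll(im,-1,1)-np.roll(im,1,1)).sum(2)
for z in(.124,.126,.128):
  for nm,(a,b) in {"L":(209,224),"R":(356,341)}.items():
    P=[]
    for row in range(4,215,6):
        x0=a+(b-a)*row/215.; s=slice(int(x0)-7,int(x0)+8); P.append((s.start+g[row,s].argmax(),row))
    P=np.array(P,float); k,m=np.polyfit(P[:,1],P[:,0],1); rs=np.abs(P[:,0]-k*P[:,1]-m); ok=rs<3; k,m=np.polyfit(P[ok,1],P[ok,0],1)
    for row in(0,120,215): print(z,nm,row,round(k*row+m,1),ray(c,(k*row+m,row),z).round(4)[:2],ok.sum())
print("near end",ray(c,(281,341),.126))
o2=json.load(open("pics/w2.json")); c2=cam("wrist",o2); im2=cv2.imread("pics/w2.png"); hs=cv2.cvtColor(im2,cv2.COLOR_BGR2HSV)
m=cv2.inRange(hs,(22,150,120),(34,255,255)); m[12:]=0; y,x=np.nonzero(m); print("yellow",x.min(),x.max(),y.max())
for r_ in range(0,y.max()+1): print(r_,x[y==r_].min(),x[y==r_].max())
for X in((-.025,.069),(.025,.069),(-.025,.072),(.025,.072),(-.025,.084),(.025,.084)): print(X,proj(c2,(.4872+X[0],.2525,X[1])).round(1))
for u,v in((225,20),(375,12)): print("bottom edge",ray(c2,(u,v),.003))
```

```text
0.124 L 0 206.2 [0.4639 0.1979] 25
0.124 L 120 217.8 [0.4651 0.1617] 25
0.124 L 215 227.0 [0.4661 0.1272] 25
0.124 R 0 356.4 [0.5105 0.1973] 36
0.124 R 120 348.2 [0.5098 0.1612] 36
0.124 R 215 341.7 [0.5091 0.1267] 36
0.126 L 0 206.2 [0.4643 0.1974] 25
0.126 L 120 217.8 [0.4654 0.1619] 25
0.126 L 215 227.0 [0.4665 0.1279] 25
0.126 R 0 356.4 [0.5101 0.1969] 36
0.126 R 120 348.2 [0.5094 0.1614] 36
0.126 R 215 341.7 [0.5087 0.1274] 36
0.128 L 0 206.2 [0.4647 0.197 ] 25
0.128 L 120 217.8 [0.4658 0.162 ] 25
0.128 L 215 227.0 [0.4668 0.1286] 25
0.128 R 0 356.4 [0.5098 0.1964] 36
0.128 R 120 348.2 [0.5091 0.1615] 36
0.128 R 215 341.7 [0.5084 0.1281] 36
near end [0.48575832 0.0717039  0.126     ]
yellow 289 302 0
0 289 302
(-0.025, 0.069) [289.7   0.9]
(0.025, 0.069) [354.3  -4. ]
(-0.025, 0.072) [ 2.898e+02 -1.000e-01]
(0.025, 0.072) [355.1  -5. ]
(-0.025, 0.084) [290.2  -4.3]
(0.025, 0.084) [358.4  -9.5]
bottom edge [0.40197964 0.25514887 0.003     ]
bottom edge [0.54500455 0.25253595 0.003     ]
```

Run:
```python
from h import *
import json
from scipy.optimize import least_squares
o=json.load(open("pics/w4.json")); c=cam("wrist",o); im=cv2.imread("pics/w4.png")
m=np.full(im.shape[:2],cv2.GC_BGD,np.uint8)
q=np.array([(207,0),(356,0),(345,215),(222,215)],np.int32)
t=np.zeros_like(m); cv2.fillPoly(t,[q],1); m[cv2.dilate(t,np.ones((1,19)))>0]=cv2.GC_PR_FGD; m[cv2.erode(t,np.ones((1,17)))>0]=cv2.GC_FGD
cv2.grabCut(im,m,None,np.zeros((1,65)),np.zeros((1,65)),5,cv2.GC_INIT_WITH_MASK)
f=((m==1)|(m==3)); rows=np.arange(4,212,4); E=[(np.nonzero(f[k])[0].min()-.5,np.nonzero(f[k])[0].max()+.5) for k in rows]
print([(k,*e) for k,e in zip(rows,E)][::4])
def res(p): # z0,pitch,yaw,x0 : plane of the top face about grasp y
    z0,pi,ya,x0=p; out=[]
    for k,e in zip(rows,E):
        for s,u in zip((-1,1),e):
            C=-c[1].T@c[2]; d=c[1].T@np.linalg.inv(c[0])@np.array([u,k,1.])
            n=np.array([0,-np.sin(pi),np.cos(pi)]); P0=np.array([x0,.0884,z0]); X=C+d*(n@(P0-C))/(n@d)
            v=X-P0; out.append((v[0]*np.cos(ya)+v[1]*np.sin(ya)-s*.023)*1000)
    return out
for fix in(0,1):
    g=(lambda p:res((p[0],0,*p[1:]))) if fix else res
    r_=least_squares(g,[.126,0,.0,.486][:1]+([] if fix else [0.])+[0.,.486],loss="soft_l1"); print(r_.x.round(4),np.sqrt(np.mean(r_.fun**2)))
```

```text
[(np.int64(4), np.float64(208.5), np.float64(356.5)), (np.int64(20), np.float64(209.5), np.float64(355.5)), (np.int64(36), np.float64(210.5), np.float64(354.5)), (np.int64(52), np.float64(211.5), np.float64(352.5)), (np.int64(68), np.float64(211.5), np.float64(351.5)), (np.int64(84), np.float64(212.5), np.float64(350.5)), (np.int64(100), np.float64(213.5), np.float64(349.5)), (np.int64(116), np.float64(214.5), np.float64(348.5)), (np.int64(132), np.float64(215.5), np.float64(347.5)), (np.int64(148), np.float64(215.5), np.float64(346.5)), (np.int64(164), np.float64(225.5), np.float64(345.5)), (np.int64(180), np.float64(226.5), np.float64(344.5)), (np.int64(196), np.float64(224.5), np.float64(343.5))]
[0.1103 0.1466 0.0071 0.4879] 0.6367640546518154
[ 0.1225 -0.003   0.487 ] 0.8793553104261173
```

Run:
```python
from h import *
import json
from scipy.optimize import least_squares
o=json.load(open("pics/w4.json")); c=cam("wrist",o)
rows=[4,20,36,52,68,84,100,116,132,148]
E=[(208.5,356.5),(209.5,355.5),(210.5,354.5),(211.5,352.5),(211.5,351.5),(212.5,350.5),(213.5,349.5),(214.5,348.5),(215.5,347.5),(215.5,346.5)]
rows+=[320]; E+=[(229,335.)]
def res(p):
    z0,pi,ya,x0=p; out=[]
    for k,e in zip(rows,E):
        for s,u in zip((-1,1),e):
            C=-c[1].T@c[2]; d=c[1].T@np.linalg.inv(c[0])@np.array([u,k,1.])
            n=np.array([0,-np.sin(pi),np.cos(pi)]); P0=np.array([x0,.0884,z0]); X=C+d*(n@(P0-C))/(n@d)
            v=X-P0; out.append((v[0]*np.cos(ya)+v[1]*np.sin(ya)-s*.023)*1000)
    return out
for n in(11,10):
    rows=rows[:n];E=E[:n]; r_=least_squares(res,[.126,0,0,.486]); print(r_.x.round(4),np.sqrt(np.mean(r_.fun**2)))
    print(np.sqrt(np.diag(np.linalg.inv(r_.jac.T@r_.jac))*np.mean(r_.fun**2)).round(4))
```

```text
[ 0.1202  0.0408 -0.0113  0.4862] 0.19677104747851495
[0.0006 0.0073 0.0013 0.0001]
[ 0.1234  0.0053 -0.021   0.4853] 0.09280657639052572
[0.0007 0.0078 0.0015 0.0001]
```

The fit leaves pitch uncertain (0.005–0.04 rad), so I'll measure it by touch. I'll lower the gauge's front lightly onto the reader's flat top (98 mm) at two overhangs.

The manual's scale: shifts go in shares of 50 mm and turns go in shares of 2 rad. Converting my numbers, 0.02 m is 0.4, 0.005 m is 0.1.

```bash
python3 -m inch '{"offsets": [[0.4,0,0,0,0,0,0.035],[0.39,0,0,0,0,0,0.035],[0,0,0.16,0,0,0,0.035],[0,0,0.1,0,0,0,0.035],[0,0,0,0,0,0,0.035],[0,0,0,0,0,0,0.035]]}'
python3 -m inch '{"offsets": [[0,0,0.02,0,0,0,0.035],[0,0,0,0,0,0,0.035]]}';python3 -m inch '{"offsets": [[0,0,0.02,0,0,0,0.035],[0,0,0,0,0,0,0.035]]}';python3 -m inch '{"offsets": [[0,0,0.02,0,0,0,0.035],[0,0,0,0,0,0,0.035]]}'
```

```text
t: 12.8
eef_pos: [0.4867, 0.1276, 0.0921]
tcp_rot: [0.712, 0.702, -0.0, -0.0]
ft_force: [0.4, 0.3, -0.9]
gripper_width: 0.0448
grip_force: 61.3
t: 13.0
eef_pos: [0.4868, 0.1281, 0.0914]
tcp_rot: [0.712, 0.702, 0.0, 0.0]
ft_force: [-0.6, 0.8, -1.2]
gripper_width: 0.0447
grip_force: 61.3
t: 13.2
eef_pos: [0.4867, 0.1284, 0.0903]
tcp_rot: [0.712, 0.702, -0.0, -0.0]
ft_force: [0.4, -0.1, -0.0]
gripper_width: 0.0446
grip_force: 61.3
t: 13.4
eef_pos: [0.4866, 0.1284, 0.0892]
tcp_rot: [0.712, 0.703, -0.0, -0.0]
ft_force: [-0.5, -0.2, -1.7]
gripper_width: 0.0448
grip_force: 61.3
```

In the tool's units: 0.001 m is 0.02.

```bash
for i in 1; do python3 -m inch '{"offsets": [[0,0,0.02,0,0,0,0.035],[0,0,0,0,0,0,0.035]]}'|grep -E 'eef|ft_f';python3 -m inch '{"offsets": [[0,0,0.02,0,0,0,0.035],[0,0,0,0,0,0,0.035]]}'|grep -E 'eef|ft_f';python3 -m inch '{"offsets": [[0,0,0.02,0,0,0,0.035],[0,0,0,0,0,0,0.035]]}'|grep -E 'eef|ft_f'; done
```

```text
eef_pos: [0.4867, 0.1284, 0.0882]
ft_force: [-0.6, 0.1, -0.2]
eef_pos: [0.4867, 0.1284, 0.0872]
ft_force: [-0.5, -0.0, -0.2]
eef_pos: [0.4867, 0.1284, 0.0862]
ft_force: [-1.0, 0.2, -0.6]
```

```bash
python3 -m inch '{"offsets": [[0,0,0.02,0,0,0,0.035],[0,0,0,0,0,0,0.035]]}'|grep -E 'eef|ft_f';python3 -m inch '{"offsets": [[0,0,0.014,0,0,0,0.035],[0,0,0,0,0,0,0.035]]}'|grep -E 'eef|ft_f'; python3 -c "
from plant import telemetry;print(telemetry.get_obs()['ft_torque'])"
```

```text
eef_pos: [0.4867, 0.1284, 0.0852]
ft_force: [-0.7, 0.0, -0.4]
eef_pos: [0.4867, 0.1284, 0.0846]
ft_force: [-0.0, 0.4, 0.5]
[0.02813164 0.01809485 0.02739438]
```

In the tool's units: 0.0007 m is 0.014.

```bash
python3 -m inch '{"offsets": [[0,0,0.014,0,0,0,0.035],[0,0,0,0,0,0,0.035]]}'|grep -E 'eef|ft_f'; python3 -c "
from plant import telemetry;print(telemetry.get_obs()['ft_torque'])";python3 -m inch '{"offsets": [[0,0,0.014,0,0,0,0.035],[0,0,0,0,0,0,0.035]]}'|grep -E 'eef|ft_f'; python3 -c "
from plant import telemetry;print(telemetry.get_obs()['ft_torque'])"
```

```text
eef_pos: [0.4868, 0.1284, 0.0839]
ft_force: [-0.7, -0.0, 0.6]
[0.054208   0.05941951 0.06549296]
eef_pos: [0.4868, 0.1284, 0.0832]
ft_force: [-0.3, -1.4, 1.7]
[ 0.05748506 -0.01195961  0.04325195]
```

In the tool's units: 0.0007 m is 0.014.

```bash
python3 -m inch '{"offsets": [[0,0,0.014,0,0,0,0.035],[0,0,0,0,0,0,0.035]]}'|grep -E 'eef|ft_f'; python3 -c "
from plant import telemetry;print(telemetry.get_obs()['ft_torque'])";python3 -m inch '{"offsets": [[0,0,0.014,0,0,0,0.035],[0,0,0,0,0,0,0.035]]}'|grep -E 'eef|ft_f'; python3 -c "
from plant import telemetry;print(telemetry.get_obs()['ft_torque'])"
```

```text
eef_pos: [0.4868, 0.1284, 0.0825]
ft_force: [-0.1, -1.3, 1.6]
[ 0.07808126  0.07911209 -0.02892253]
eef_pos: [0.4868, 0.1284, 0.0818]
ft_force: [-0.8, -1.7, 4.0]
[0.08313663 0.06312699 0.00041639]
```

In the tool's units: 0.025 m is 0.5, 0.0165 m is 0.33.

```bash
python3 -m inch '{"offsets": [[0,0,-0.16,0,0,0,0.035],[0.5,0,0,0,0,0,0.035],[0.5,0,0,0,0,0,0.035],[0.33,0,0,0,0,0,0.035],[0,0,0.05,0,0,0,0.035],[0,0,0,0,0,0,0.035],[0,0,0,0,0,0,0.035]]}'|grep -E 'eef|ft_f'
python3 -m inch '{"offsets": [[0,0,0.02,0,0,0,0.035],[0,0,0,0,0,0,0.035]]}'|grep -E 'eef|ft_f';python3 -m inch '{"offsets": [[0,0,0.02,0,0,0,0.035],[0,0,0,0,0,0,0.035]]}'|grep -E 'eef|ft_f'
```

```text
eef_pos: [0.4875, 0.1943, 0.0873]
ft_force: [0.7, -1.0, -1.0]
eef_pos: [0.4876, 0.1944, 0.0863]
ft_force: [0.4, -0.1, -1.0]
eef_pos: [0.4876, 0.1947, 0.0853]
ft_force: [0.3, -1.2, -0.4]
```

In the tool's units: 0.0007 m is 0.014.

```bash
python3 -m inch '{"offsets": [[0,0,0.014,0,0,0,0.035],[0,0,0,0,0,0,0.035]]}'|grep -E 'eef|ft_f';python3 -m inch '{"offsets": [[0,0,0.014,0,0,0,0.035],[0,0,0,0,0,0,0.035]]}'|grep -E 'eef|ft_f';python3 -m inch '{"offsets": [[0,0,0.014,0,0,0,0.035],[0,0,0,0,0,0,0.035]]}'|grep -E 'eef|ft_f'
```

```text
eef_pos: [0.4877, 0.1948, 0.0848]
ft_force: [0.1, -2.3, 2.7]
eef_pos: [0.4877, 0.1948, 0.0841]
ft_force: [-0.6, -2.8, 4.4]
eef_pos: [0.4878, 0.1948, 0.0836]
ft_force: [-1.2, -3.0, 6.6]
```

In the tool's units: 0.0005 m is 0.01.

```bash
python3 -m inch '{"offsets": [[0,0,0.01,0,0,0,0.035],[0,0,0,0,0,0,0.035]]}'|grep -E 'eef|ft_f'
```

```text
eef_pos: [0.4878, 0.1948, 0.0832]
ft_force: [-1.3, -3.5, 7.5]
```

Both touches agree with a level gauge: the underside is 12.8 mm above TCP height at mid-gauge and about 14 mm at the front, so pitch is roughly 0.01 rad. That gives an insertion TCP z of about 0.061. I'll back out, lower, and approach the slot.

In the tool's units: -0.03 m is -0.6, -0.0011 m is -0.022.

```bash
python3 -m inch '{"offsets": [[0,0,-0.1,0,0,0,0.035],[-0.6,-0.022,0,0,0,0,0.035],[-0.6,0,0,0,0,0,0.035],[-0.6,0,0,0,0,0,0.035],[0,0,0.29,0,0,0,0.035],[0,0,0.24,0,0,0,0.035],[0,0,0,0,0,0,0.035],[0,0,0,0,0,0,0.035]]}'|grep -E 'eef|ft_f'
python3 snap.py w5
python3 -c "
from h import *
o=telemetry.get_obs();R=Ro.from_quat(o['tcp_rot']).as_matrix();print(np.arctan2(R[1,0],R[0,0]),R[2].round(4),o['eef_pos'])"
```

```text
eef_pos: [0.4853, 0.1051, 0.0613]
ft_force: [0.2, 0.6, -0.3]
[0.48528141 0.10511773 0.06130842] [ 7.11604383e-01  7.02580345e-01 -1.22093227e-04 -2.16144894e-04]
1.5581373734063773 [ 1.e-04  4.e-04 -1.e+00] [0.48550394 0.10515251 0.06160676]
```

View pics/w5.png

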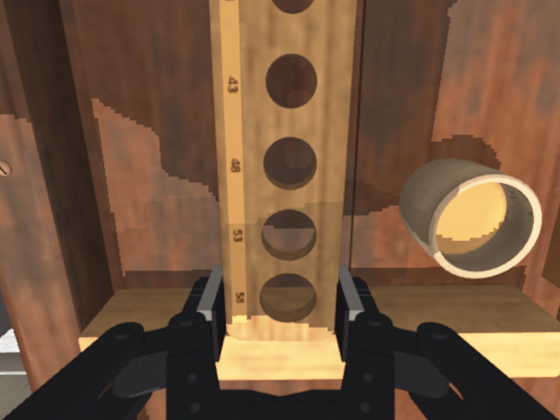

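The gauge hasn't shifted in the grip, and the pot at (470,220) is clear of the fingers. I'll start inserting gently.

In the tool's units: 0.005 m is 0.1, 0.003 m is 0.06.

```bash
python3 -m inch '{"offsets": [[0.1,0,0,0,0,0,0.035],[0.1,0,0,0,0,0,0.035],[0.06,0,0,0,0,0,0.035],[0,0,0,0,0,0,0.035]]}'|grep -E 'eef|ft_f'
python3 -m inch '{"offsets": [[0.02,0,0,0,0,0,0.035],[0.02,0,0,0,0,0,0.035],[0,0,0,0,0,0,0.035]]}'|grep -E 'eef|ft_f'
python3 -m inch '{"offsets": [[0.02,0,0,0,0,0,0.035],[0.02,0,0,0,0,0,0.035],[0,0,0,0,0,0,0.035]]}'|grep -E 'eef|ft_f'
```

```text
eef_pos: [0.4855, 0.1185, 0.0614]
ft_force: [0.8, 0.4, -0.6]
eef_pos: [0.4855, 0.1199, 0.0612]
ft_force: [0.2, 0.7, 0.4]
eef_pos: [0.4855, 0.122, 0.0612]
ft_force: [1.0, -0.2, -0.1]
```

In the tool's units: 0.001 m is 0.02.

```bash
python3 -m inch '{"offsets": [[0.02,0,0,0,0,0,0.035],[0.02,0,0,0,0,0,0.035],[0,0,0,0,0,0,0.035]]}'|grep -E 'eef|ft_f'
python3 -m inch '{"offsets": [[0.02,0,0,0,0,0,0.035],[0.02,0,0,0,0,0,0.035],[0,0,0,0,0,0,0.035]]}'|grep -E 'eef|ft_f'
```

```text
eef_pos: [0.4856, 0.1241, 0.0612]
ft_force: [0.8, 0.1, -0.8]
eef_pos: [0.4856, 0.126, 0.0612]
ft_force: [-0.4, 0.8, -1.1]
```

The front is past the outer face of the wall with no contact force. I'll continue.

In the tool's units: 0.002 m is 0.04.

```bash
python3 -m inch '{"offsets": [[0.04,0,0,0,0,0,0.035],[0.04,0,0,0,0,0,0.035],[0.04,0,0,0,0,0,0.035],[0,0,0,0,0,0,0.035]]}'|grep -E 'eef|ft_f'
python3 -m inch '{"offsets": [[0.04,0,0,0,0,0,0.035],[0.04,0,0,0,0,0,0.035],[0.04,0,0,0,0,0,0.035],[0,0,0,0,0,0,0.035]]}'|grep -E 'eef|ft_f'
python3 -c "
from plant import telemetry;print(telemetry.get_obs()['ft_torque'])"
```

```text
eef_pos: [0.4856, 0.1322, 0.0612]
ft_force: [-0.5, 0.1, 0.1]
eef_pos: [0.4857, 0.1382, 0.0612]
ft_force: [0.6, -0.0, -0.2]
[ 0.02003297 -0.02557989 -0.01012518]
```

In the tool's units: 0.003 m is 0.06.

```bash
python3 -m inch '{"offsets": [[0.06,0,0,0,0,0,0.035],[0.06,0,0,0,0,0,0.035],[0.06,0,0,0,0,0,0.035],[0,0,0,0,0,0,0.035]]}'|grep -E 'eef|ft_f'
python3 -c "
from plant import telemetry;print(telemetry.get_obs()['ft_torque'])"
```

```text
eef_pos: [0.4858, 0.1473, 0.0612]
ft_force: [-0.6, -0.7, -0.9]
[-0.08480638 -0.0214489   0.01392173]
```

In the tool's units: 0.004 m is 0.08, 0.003 m is 0.06.

```bash
python3 -m inch '{"offsets": [[0.06,0,0,0,0,0,0.035],[0.08,0,0,0,0,0,0.035],[0.08,0,0,0,0,0,0.035],[0.06,0,0,0,0,0,0.035],[0,0,0,0,0,0,0.035]]}'|grep -E 'eef|ft_f'
```

```text
eef_pos: [0.486, 0.1613, 0.0612]
ft_force: [1.4, 0.1, -0.2]
```

In the tool's units: 0.004 m is 0.08, 0.003 m is 0.06.

```bash
python3 -m inch '{"offsets": [[0.06,0,0,0,0,0,0.035],[0.08,0,0,0,0,0,0.035],[0.08,0,0,0,0,0,0.035],[0.06,0,0,0,0,0,0.035],[0,0,0,0,0,0,0.035]]}'|grep -E 'eef|ft_f'
```

```text
eef_pos: [0.4862, 0.1753, 0.0612]
ft_force: [-0.2, 0.4, -0.3]
```

In the tool's units: 0.004 m is 0.08, 0.003 m is 0.06.

```bash
python3 -m inch '{"offsets": [[0.06,0,0,0,0,0,0.035],[0.08,0,0,0,0,0,0.035],[0.08,0,0,0,0,0,0.035],[0.06,0,0,0,0,0,0.035],[0,0,0,0,0,0,0.035]]}'|grep -E 'eef|ft_f'
```

```text
eef_pos: [0.4863, 0.1893, 0.0612]
ft_force: [-0.3, 0.0, -0.3]
```

In the tool's units: 0.003 m is 0.06.

```bash
python3 -m inch '{"offsets": [[0.06,0,0,0,0,0,0.035],[0.06,0,0,0,0,0,0.035],[0,0,0,0,0,0,0.035],[0,0,0,0,0,0,0.035]]}'
python3 snap.py w6
```

```text
t: 22.65
eef_pos: [0.4865, 0.1949, 0.0612]
tcp_rot: [0.712, 0.703, -0.0, 0.0]
ft_force: [0.8, 0.1, -0.6]
gripper_width: 0.0446
grip_force: 61.4
[0.48646744 0.19494203 0.0612032 ] [ 7.11647774e-01  7.02536437e-01 -3.09128509e-05  8.56754630e-06]
```

View pics/w6.png

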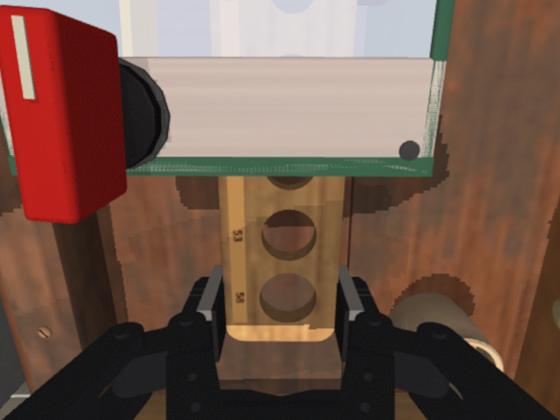

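The view shows the knob bar lying along y (open) and the gauge through the slot, its middle hole right at the wall. Contact forces are at noise level, so I'm handing in.

```bash
python3 -c "
from plant import r
print(r.close_job())"
```

```text
the job is handed in; nothing more can be done
None
```

The knob is pushed in and turned to its open stop, and the ring gauge is held level, half inside the slot with no measurable contact force. I handed the job in at about 22.7 s; no verdict was shown.

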